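Start the clamp screw at the bottom of the stand's well

ROBOT

A 6-joint arm with a two-finger parallel gripper is mounted at the origin on the work surface. World frame = base frame: x ahead of the robot, y to its left, z up, the work surface at z = 0. Lengths are in m, angles in rad, forces in N, time in s.
With the tool pointing down it reaches from about 0.225 to 0.725 m from the base axis. Payload 3.1 kg.
Tool frame: the origin (TCP) lies at the centre of the arm's flange, where the gripper is bolted on; the fingertips stand 173 mm ahead of it and the grasp point (between the pads) lies 155 mm ahead of it; z points along the fingers, y is the line along which they close (so a half turn about z gives the same grasp; the last joint's range is limited). The gripper opens to 85 mm and grips with 20 to 120 N. Pads are 22 mm wide; open, the fingers measure 114 mm over their backs; the gripper's body (76 mm by 85 mm) begins 54 mm behind the grasp point. The pads swing forward as they close: fully open they stand 13 mm farther back than shut.
Start: joints at [-1.407, 0.048, 0.099, 1.622, 0, 1.443], TCP at [0.151, -0.503, 0.405] pointing down, gripper open.
Joint ranges: [-2.91, 2.91], [-0.99, 1.94], [-1.21, 1.42], [-2.12, 2.29], [-1.49, 1.47], [-3.14, 3.14]. Speed limits (rad/s): [2.79, 2.79, 3.14, 3.14, 3.14, 3.14].

INTERFACE

Orientations are given as a unit quaternion [x, y, z, w].
In Python, from plant import telemetry, viewer, arm gives the robot as it stands.
- The arm moves only by the tool apply_moves, never from a script. Its argument "moves" is a list of rows, each a list of 7 numbers: the turn, a rotation vector about the tool's x, y, z in degrees, then the shift along the tool's x, y, z in cm, then the opening, from 0 (shut) to 1 (fully open). A call has exactly 10 rows; each row is the pose to reach, as a shift and turn from the pose commanded when the call began, along the tool's axes at that moment; what a row does not reach only later rows make up. A row lasts 1/12 s, in which the tool goes at most 41.7 mm and 7.16 degrees, less where a joint would pass 70% of its speed; a pose out of reach is approached as far as the arm can. A call with a gripper value outside its range is refused whole. The fingers move at their own pace and stop on an object; "force" is the grip in N (left out, the last holds). Time passes only in rows, so rows that repeat a pose let the fingers close, or fill a call up. It gives the time, the measured TCP pose, the force, the opening and the grip force at its end, in the units of the state.
- telemetry.sense(): the state, without advancing time (a new reading comes with each control period).
- viewer.grab_frame(name): name is "scene" or "side" or "wrist"; returns a dict with "image" (400x640x3 uint8, blue, green, red), "fx", "fy", "cx", "cy" (pixels), "extrinsics" (4x4, takes a point from world to camera coordinates). Camera axes: x right, y down, z forward; pixel columns grow to the right and rows downward; lengths in m; the calibration is good to about 2 mm. The wrist camera is an equidistant fisheye: a pixel r from the principal point sees the ray r / f radians off the axis. A picture is of the moment at which its call begins. There is no depth.
- arm.close_job(): hands the job in; it is judged then, once.
The state is a dict: "clock": time; "joint_pos": joint angles; "qvel": joint speeds; "joint_efforts": joint torques, N m; "ee_pos": TCP position; "tcp_rot": TCP orientation; "ft_force": force on the tool from outside, world axes, zero at the start; "ft_torque": the same for the moment, N m; "gripper_width": opening from 0.0 (shut) to 1.0 (fully open); "finger_force": force on a finger pad.
Only numpy, scipy, OpenCV 4.12 (cv2) and the standard library are available. Lean on these libraries where they do the work, as an engineer would, in place of code of your own. Each camera call takes 0.05 s, during which the arm holds its last target. There are 200 camera calls.

TASK

Take the long clamp screw with the red wing head out of the rack and lower it gently down the deep well of the white measuring stand. By feel, with only light pressure, find where its thread starts (turning it backwards, anticlockwise, lets it drop in), then turn it clockwise about a fifth of a turn until it is fully home with its flange flush on the stand, and let go. Never force the screw or let it drop, and leave the gauges in the rack and everything else undisturbed.

Things in the scene. Friction and masses are not known exactly. Their poses are not given: they have to be found in the camera images.
- wing (a point): centre of the red wing head of the loose clamp screw (0.14 to 0.23 kg): a bar 40 (local x) x 14 (local y) x 24 mm high, gripped from above across its 14 mm; local z is the screw's axis, up. The point is 30 mm above the flange's underside; an 18 mm neck joins bar and flange. The screw hangs by its flange in one of the rack's three holes (which one varies), next to two gauges.
- flange (a point): centre of the underside of the screw's steel flange (42 mm diameter, 5 mm thick), which hangs on the rack's top and must end flush on the stand's top. Under it: a 31 mm guide collar 30 mm long with a tapered lower end, then a 15 mm stem with a tapered tip, 103.5 mm below the flange's underside. All one piece with the wing head.
- screw: the same screw, its origin at the tip (centre of its lower end), 103.5 mm below the flange's underside. 10 mm above the tip three round lugs, 4 mm thick, stick out to 15 mm from the axis, 120 degrees apart, one along local +x. They are the screw's three-start thread.
- stand: fixed white measuring stand with blue bands on a dark granite plate, origin on the well's axis at table height, z up. Pedestal 90 x 90 mm, flat top 130 mm above the table. A steel column with a dial indicator stands 145 mm from the well's axis towards local +y, 220 mm high. Plate 200 (x) x 260 (y) mm, 20 mm thick, from y = -75 to 185 mm.
- well_mouth (a point): centre of the mouth of the stand's well, level with its flat top; the well is upright, 35 mm in diameter, not chamfered. When the screw is home the flange's underside is at this point.
- nut_face (a point): point on the well's axis 85 mm below the mouth, where the flat end face of a brass three-start nut lies, turned to an unknown angle. The nut sits on a spring of 5 N/mm with 5 mm of downward travel, then is rigid. While the lugs ride on this face the flange is 10.5 mm above the stand, less what the spring yields.
- thread (a point): point on the well's axis 93 mm below the mouth, inside the nut. The face has three openings 120 degrees apart; in one, the lugs have 20 degrees of play and drop 7 mm (flange then 3 mm above the stand); turning on anticlockwise there meets a wall. From the drop turn clockwise 65 to 75 degrees: this draws the flange down flush; a hard stop comes at 73 to 93. If not turned in, the screw stays high.
- gauge_a_mid (a point): green-handled plug gauge in the rack (22 mm handle, 44 mm flange), centre of its flange's underside; leave alone
- gauge_b_mid (a point): yellow-handled plug gauge in the rack (22 mm handle, 44 mm flange), centre of its flange's underside; leave alone
- rack: fixed aluminium rack, 75 (local x) x 245 (local y) mm, top 125 mm above the table, three 36 mm holes at local y = -78, 0, 78 mm; origin under its centre at table height
- ring_gauge: loose steel setting ring, 64 mm diameter, 22 mm high, origin at its underside; leave alone
- vblock: loose dark steel V-block 50 x 60 x 47 mm, origin at its underside; leave alone
- spirit: loose white bottle, 56 mm diameter, 130 mm high, origin at its underside; leave alone
- caliper: loose digital caliper lying flat, 230 mm long along local y, origin at its underside; leave alone
Mind the look-alikes: they are no part of the job. Leave any orange look-alike of the screw alone.

How it is judged:
By the outcome, as a careful person would: the job done as asked, in the order asked, and still so for the second after the job is handed in, with the robot touching nothing.
It also fails if it takes over 58 s, if anything falls off the work surface, if the arm or the gripper's body presses on something with over 40 N, if the wrist force passes 120 N, or if a joint passes its speed limit or range.

## Working session

There is one attempt and no reset: what is moved stays moved. The work goes in short steps, Python scripts to look and compute and a tool call to move; the robot and the scene stay as the last step left them, time stands still between calls to the robot, and variables do not carry over. Pictures are saved under pics/ and viewed, at most 10 in all, crops included, and the job is handed in when it is done.

Besides the shell and the picture viewer there is one more tool, called after "Request:" by a JSON object that holds its "api" and its "payload", one argument or row to a line. apply_moves: Moves the arm, as the interface text tells. Its arguments: {"type":"object","properties":{"moves":{"type":"array","items":{"type":"array","items":{"type":"number"}}},"force":{"type":"number"}},"required":["moves"]}

```bash
ls; mkdir -p pics
python3 - <<'E'
from plant import telemetry, viewer
import cv2,numpy as np
s=telemetry.sense();print({k:np.round(v,3) for k,v in s.items()})
ims=[]
for n in("scene","side"):
    f=viewer.grab_frame(n);cv2.imwrite(f"pics/{n}0.png",f["image"]);print(n,f["fx"],f["fy"],f["cx"],f["cy"]);print(np.round(f["extrinsics"],3))
E
```

```text
pics
{'clock': np.float64(0.0), 'joint_pos': array([-1.407,  0.049,  0.098,  1.622,  0.   ,  1.443]), 'qvel': array([ 0.   , -0.001, -0.001, -0.001, -0.001,  0.002]), 'joint_efforts': array([ 1.0000e-03, -3.3878e+01,  3.2001e+01,  2.0000e-02, -0.0000e+00,
        0.0000e+00]), 'ee_pos': array([ 0.151, -0.503,  0.404]), 'tcp_rot': array([ 0.989,  0.145, -0.   , -0.001]), 'ft_force': array([-0.281,  0.32 ,  0.571]), 'ft_torque': array([0.018, 0.008, 0.013]), 'finger_force': np.float64(0.0), 'gripper_width': np.float64(1.005)}
scene 449.91973325945537 449.91973325945537 320.26097377719856 205.54374155316188
[[ 0.627  0.779 -0.012 -0.348]
 [ 0.637 -0.521 -0.568 -0.241]
 [-0.448  0.349 -0.823  1.508]
 [ 0.     0.     0.     1.   ]]
side 519.6924587118174 519.6924587118174 332.1221379198544 204.25652046611717
[[-0.84  -0.543  0.016  0.467]
 [-0.308  0.451 -0.838  0.232]
 [ 0.448 -0.708 -0.546  1.495]
 [ 0.     0.     0.     1.   ]]
```

View pics/scene0.png

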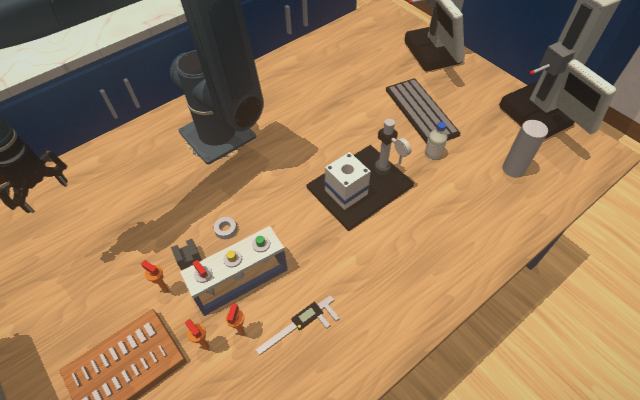

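View pics/side0.png

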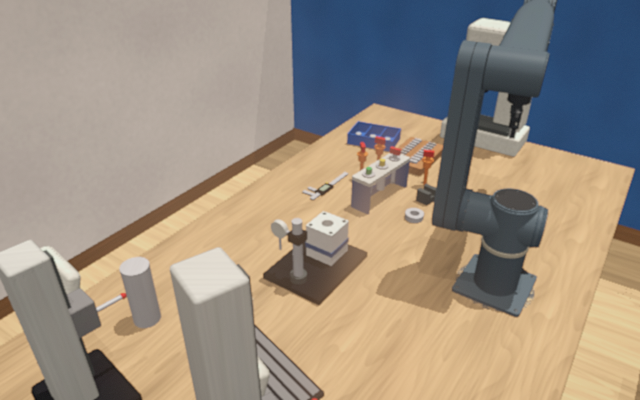

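The scene view shows four red-headed candidates: (200,268) in the rack, and (152,268), (196,330), (235,318) standing on the table with orange bodies. The one in the rack, next to the yellow gauge (232,257) and the green one (261,241), fits the description. The stand top is at about (348,168). I'll confirm with an enlarged crop and measure.

```bash
cat > h.py <<'E'
import numpy as np,cv2
from plant import telemetry,viewer
def ray(f,u,v,fish=False):
    x,y=(u-f["cx"])/f["fx"],(v-f["cy"])/f["fy"]
    if fish:
        r=np.hypot(x,y)+1e-12; d=np.array([x/r*np.sin(r),y/r*np.sin(r),np.cos(r)])
    else: d=np.array([x,y,1.])
    E=np.asarray(f["extrinsics"]);R=E[:3,:3]
    return -R.T@E[:3,3],R.T@d
def onz(f,u,v,z,fish=False):
    o,d=ray(f,u,v,fish);return o+d*(z-o[2])/d[2]
def blobs(m,mn=15):
    c,_=cv2.findContours(m.astype(np.uint8),cv2.RETR_EXTERNAL,cv2.CHAIN_APPROX_NONE)
    return sorted([k for k in c if cv2.contourArea(k)>=mn],key=cv2.contourArea,reverse=True)
def hsv(im):return cv2.cvtColor(im,cv2.COLOR_BGR2HSV)
E
python3 - <<'E'
from h import *
for n in("scene","side"):
    f=viewer.grab_frame(n);im=f["image"];H=hsv(im);h,s,v=H[...,0].astype(int),H[...,1],H[...,2]
    red=((h<5)|(h>174))&(s>170)&(v>90);yel=(h>20)&(h<32)&(s>170)&(v>100);gr=(h>45)&(h<80)&(s>120)
    wh=(s<45)&(v>170)
    for nm,m,z in(("red",red,.167),("yel",yel,.165),("gr",gr,.165),("white",wh,.125)):
        for c in blobs(m)[:7]:
            M=cv2.moments(c);u,w=M["m10"]/M["m00"],M["m01"]/M["m00"]
            print(n,nm,round(u),round(w),M["m00"],np.round(onz(f,u,w,z),3),np.round(cv2.minAreaRect(c)[1],1))
    if n=="scene":
        a=cv2.resize(im[215:325,120:290],None,fx=4,fy=4,interpolation=cv2.INTER_CUBIC)
        b=cv2.resize(im[140:220,310:360],None,fx=1.0,fy=1.0)
        cv2.imwrite("pics/crop1.png",a)
E
```

```text
scene red 192 327 83.5 [ 0.61  -0.394  0.167] [16.1  6.2]
scene red 232 312 82.5 [ 0.636 -0.31   0.167] [ 5.7 17.7]
scene red 199 267 70.5 [ 0.496 -0.311  0.167] [14.8  6. ]
scene red 148 266 66.0 [ 0.419 -0.4    0.167] [14.1  5.5]
scene gr 259 239 29.0 [ 0.522 -0.159  0.165] [5.8 6.7]
scene white 82 39 5546.0 [-0.585 -0.175  0.125] [ 38.1 200.8]
scene white 233 259 2318.0 [ 0.505 -0.231  0.125] [ 26.6 103.3]
scene white 347 169 749.5 [0.467 0.169 0.125] [27.4 35.3]
scene white 593 76 321.0 [0.679 1.04  0.125] [52.1  8.5]
scene white 535 128 301.0 [0.701 0.701 0.125] [16. 24.]
scene white 224 226 280.5 [ 0.409 -0.197  0.125] [17.5 21.4]
scene white 276 338 225.5 [ 0.729 -0.263  0.125] [ 5.7 46.2]
side red 429 153 34.0 [ 0.379 -0.341  0.167] [5. 9.]
side white 119 113 57732.0 [ 1.627 -0.016  0.125] [292. 289.]
side white 208 275 2508.0 [0.597 0.523 0.125] [46.1 67.6]
side white 383 168 563.0 [ 0.495 -0.224  0.125] [18.4 71.3]
side white 327 223 549.5 [0.471 0.162 0.125] [37.3 21. ]
side white 490 25 400.5 [ 0.832 -2.368  0.125] [38.3 13.3]
side white 134 266 388.5 [0.78  0.604 0.125] [17.1 30. ]
side white 515 134 152.5 [ 0.192 -0.77   0.125] [15.2 50.1]
```

View pics/crop1.png

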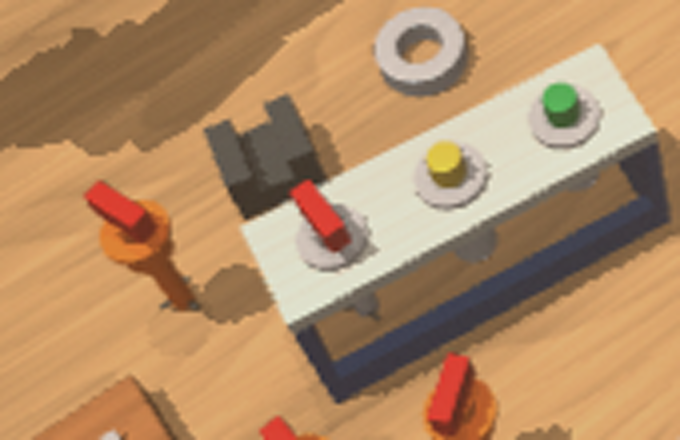

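The crop confirms it: the red wing at crop (320,215), scene (200,269), has a steel flange and hangs in the rack. The other three have orange flanges. Next I'll move above it while working out the bar's angle.

Request:
{"api": "apply_moves", "payload": {
  "moves": [
    [0,0,0,4,-1,-0.3,1],
    [0,0,0,8,-2,-0.6,1],
    [0,0,0,12,-3,-1,1],
    [0,0,0,16,-4,-1.5,1],
    [0,0,0,20,-5,-2,1],
    [0,0,0,24,-6,-2.5,1],
    [0,0,0,28,-7,-3,1],
    [0,0,0,32,-7.8,-3,1],
    [0,0,0,36,-8.5,-3,1],
    [0,0,0,38.7,-8.5,-3,1]
  ],
  "force": 40
}}

```text
clock: 1.03
ee_pos: [0.4998, -0.3073, 0.4346]
tcp_rot: [0.989, 0.147, 0.001, -0.0]
ft_force: [-0.7, -1.8, 0.4]
gripper_width: 1.001
finger_force: 0.0
```

Run:
```python
from h import *
s=telemetry.sense();print(s["ee_pos"],s["tcp_rot"],s["joint_pos"])
f=viewer.grab_frame("wrist");cv2.imwrite("pics/w1.png",f["image"]);print(f["fx"],f["cx"],f["cy"],np.round(f["extrinsics"],4))
im=f["image"];H=hsv(im);h,sa,v=H[...,0].astype(int),H[...,1],H[...,2]
for c in blobs(((h<5)|(h>174))&(sa>150)&(v>70),60):
    M=cv2.moments(c);u,w=M["m10"]/M["m00"],M["m01"]/M["m00"]
    B=np.array([onz(f,*p,.167,True)[:2] for p in c.reshape(-1,2)]);r=cv2.minAreaRect((B*1e3).astype(np.float32))
    print(round(u),round(w),M["m00"],np.round(onz(f,u,w,.167,True),4),r)
```

```text
[ 0.49978366 -0.30732427  0.43463419] [ 9.89147165e-01  1.46926322e-01  5.50949507e-04 -4.88484437e-04] [-6.65945997e-01  2.23569141e-01  3.53098006e-01  1.70027805e+00
  1.47187906e-03  2.18072631e+00]
309.70691628693146 316.95957589321597 196.495704588795 [[ 0.2902 -0.957  -0.0018 -0.438 ]
 [-0.9156 -0.2782  0.2904  0.3255]
 [-0.2784 -0.0826 -0.9569  0.5221]
 [ 0.      0.      0.      1.    ]]
442 116 755.5 [ 0.5951 -0.3821  0.167 ] ((594.6427001953125, -381.7593688964844), (35.56214904785156, 18.384742736816406), 4.732820987701416)
319 202 698.5 [ 0.4973 -0.3093  0.167 ] ((496.6645202636719, -309.3070068359375), (39.40576934814453, 13.663630485534668), 1.8117916584014893)
361 54 569.5 [ 0.6189 -0.3054  0.167 ] ((619.1950073242188, -305.7109069824219), (11.320783615112305, 36.24493408203125), 41.905155181884766)
375 297 451.0 [ 0.423  -0.3867  0.167 ] ((422.1304626464844, -387.35247802734375), (44.24777603149414, 14.188613891601562), 21.3591365814209)
```

View pics/w1.png

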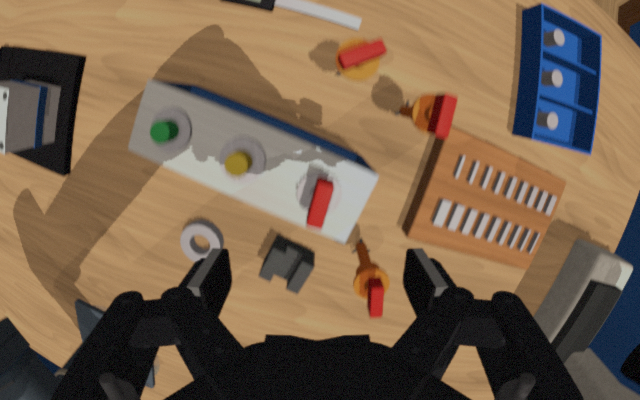

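The wrist view shows the screw's wing at (319,202). It measures 39 x 14 mm, sits at world (0.497,-0.309), and its long axis is 1.8° from x. The yellow gauge is at (237,162), and the orange look-alikes are clear of the fingers. I'll turn +15° and come down part way.

Request:
{"api": "apply_moves", "payload": {
  "moves": [
    [0,0,3,-0.1,0,1,0.5],
    [0,0,6,-0.2,0.1,2,0.5],
    [0,0,9,-0.3,0.1,3,0.5],
    [0,0,12,-0.35,0.1,4,0.5],
    [0,0,15,-0.35,0.1,5,0.5],
    [0,0,15,-0.35,0.1,6,0.5],
    [0,0,15,-0.35,0.1,6.5,0.5],
    [0,0,15,-0.35,0.1,6.5,0.5],
    [0,0,15,-0.35,0.1,6.5,0.5],
    [0,0,15,-0.35,0.1,6.5,0.5]
  ]
}}

```text
clock: 1.92
ee_pos: [0.4942, -0.3121, 0.3704]
tcp_rot: [1.0, 0.015, 0.0, 0.0]
ft_force: [0.4, 0.0, -0.6]
gripper_width: 0.499
finger_force: 0.0
```

```bash
cat >> h.py <<'E'
def pose():
    from scipy.spatial.transform import Rotation as R
    s=telemetry.sense();return s,R.from_quat(s["tcp_rot"]).as_matrix()
def wing(z=.167):
    s,R=pose();f=viewer.grab_frame("wrist");H=hsv(f["image"]);h,sa,v=H[...,0].astype(int),H[...,1],H[...,2]
    print(np.round(s["ee_pos"],4),"toolx deg",np.degrees(np.arctan2(R[1,0],R[0,0])),"j",np.round(s["joint_pos"],3))
    for c in blobs(((h<5)|(h>174))&(sa>150)&(v>70),60)[:2]:
        B=np.array([onz(f,*p,z,True)-s["ee_pos"] for p in c.reshape(-1,2).astype(float)])@R
        r=cv2.minAreaRect((B[:,:2]*1e3).astype(np.float32));print("tool mm",np.round(r[0],1),np.round(r[1],1),round(r[2],1))
    return f
E
python3 -c "
from h import *
wing()"
```

```text
[ 0.4942 -0.3121  0.3704] toolx deg 1.742119798864745 j [-0.678  0.198  0.195  1.567 -0.     2.433]
tool mm [96.5 72.6] [18.8 34.8] 87.1
tool mm [120.6   0.7] [35.5 14.4] 51.2
```

```bash
sed -i 's/\[:2\]:$/[:5]:/' h.py; python3 -c "
from h import *
f=wing();cv2.imwrite('pics/w2.png',f['image'])"
```

```text
[ 0.4943 -0.3122  0.3706] toolx deg 1.7393472189591015 j [-0.678  0.198  0.196  1.567 -0.     2.433]
tool mm [96.5 72.6] [18.2 34.9] 88.6
tool mm [120.5   0.6] [35.6 14.6] 50.8
tool mm [ 0.4 -1.6] [13.2 44.3] 90.0
```

View pics/w2.png

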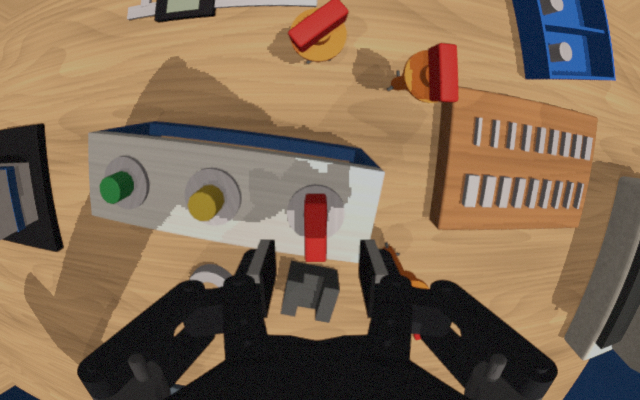

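The wrist view shows the bar at (315,227), square between the fingers and aligned with the tool. It is about 2 mm off in y. Descending and gripping.

Request:
{"api": "apply_moves", "payload": {
  "moves": [
    [0,0,0,0,-0.2,1,0.5],
    [0,0,0,0,-0.2,2,0.5],
    [0,0,0,0,-0.2,3,0.5],
    [0,0,0,0,-0.2,4,0.5],
    [0,0,0,0,-0.2,5,0.5],
    [0,0,0,0,-0.2,5.6,0.5],
    [0,0,0,0,-0.2,5.85,0.5],
    [0,0,0,0,-0.2,5.85,0.5],
    [0,0,0,0,-0.2,5.85,0.1],
    [0,0,0,0,-0.2,5.85,0]
  ],
  "force": 40
}}

```text
clock: 2.85
ee_pos: [0.4943, -0.3102, 0.312]
tcp_rot: [1.0, 0.015, 0.001, 0.0]
ft_force: [0.9, 0.5, -0.2]
gripper_width: 0.23
finger_force: 0.6
```

Request:
{"api": "apply_moves", "payload": {
  "moves": [
    [0,0,0,0,0,0,0],
    [0,0,0,0,0,0,0],
    [0,0,0,0,0,0,0],
    [0,0,0,0,0,0,0],
    [0,0,0,0,0,0,0],
    [0,0,0,0,0,-0.05,0],
    [0,0,0,0,0,-0.1,0],
    [0,0,0,0,0,-0.2,0],
    [0,0,0,0,0,-0.3,0],
    [0,0,0,0,0,-0.3,0]
  ]
}}

```text
clock: 3.68
ee_pos: [0.4938, -0.3097, 0.3134]
tcp_rot: [1.0, 0.015, -0.001, -0.001]
ft_force: [1.1, -0.5, -2.2]
gripper_width: 0.172
finger_force: 39.0
```

```bash
python3 -c "
from h import *
s,R=pose();print({k:np.round(s[k],4) for k in ('ee_pos','ft_force','ft_torque','gripper_width','finger_force')})
f=wing();cv2.imwrite('pics/w3.png',f['image'])"
```

```text
{'ee_pos': array([ 0.4938, -0.3097,  0.3134]), 'ft_force': array([ 1.1287, -0.4819, -2.1834]), 'ft_torque': array([-0.0045, -0.0381, -0.0057]), 'gripper_width': np.float64(0.1717), 'finger_force': np.float64(39.0131)}
[ 0.4938 -0.3097  0.3134] toolx deg 1.7245989168428433 j [-0.675  0.198  0.082  1.457  0.     2.436]
tool mm [95.9 69.9] [20.3 33.1] 88.2
tool mm [ 0.9 -0.4] [14.1 48.6] 89.8
tool mm [108.7  -1.3] [12.4 23.4] 0.2
```

Request:
{"api": "apply_moves", "payload": {
  "moves": [
    [0,0,0,0,0,-0.5,0],
    [0,0,0,0,0,-1.2,0],
    [0,0,0,0,0,-2.5,0],
    [0,0,0,0,0,-4,0],
    [0,0,0,0,0,-6,0],
    [0,0,0,0,0,-8,0],
    [0,0,0,0,0,-10,0],
    [0,0,0,0,0,-11.5,0],
    [0,0,0,0,0,-12.5,0],
    [0,0,0,0,0,-13,0]
  ]
}}

```text
clock: 4.57
ee_pos: [0.4941, -0.3101, 0.4474]
tcp_rot: [1.0, 0.015, 0.002, 0.001]
ft_force: [1.1, -0.3, -1.3]
gripper_width: 0.173
finger_force: 39.1
```

```bash
python3 -c "
from h import *
s,R=pose();print({k:np.round(s[k],4) for k in ('ee_pos','ft_force','ft_torque','gripper_width','finger_force')})
f=wing();cv2.imwrite('pics/w4.png',f['image'])
im=np.vstack([cv2.resize(f['image'],(400,250))]+[cv2.resize(viewer.grab_frame('scene')['image'][140:300,120:376],(400,250),interpolation=cv2.INTER_CUBIC)])
g=viewer.grab_frame('side')['image'];im2=np.vstack([cv2.resize(g[60:220,300:460],(400,400)),np.zeros((100,400,3),np.uint8)])
cv2.imwrite('pics/lift.png',np.hstack([im,im2]))"
```

```text
{'ee_pos': array([ 0.4941, -0.3101,  0.4474]), 'ft_force': array([ 1.135 , -0.3445, -1.3287]), 'ft_torque': array([ 0.0394,  0.0278, -0.0312]), 'gripper_width': np.float64(0.1735), 'finger_force': np.float64(39.0783)}
[ 0.4941 -0.3101  0.4474] toolx deg 1.7196518769531617 j [-0.675  0.218  0.372  1.721  0.     2.436]
tool mm [-82.6  -0.7] [103.1  29.6] 0.5
tool mm [96.6 78. ] [17.5 35.6] 88.6
tool mm [122.    1.7] [36.3 14. ] 51.6
tool mm [-72.   75.4] [13.  32.2] 71.7
```

View pics/lift.png

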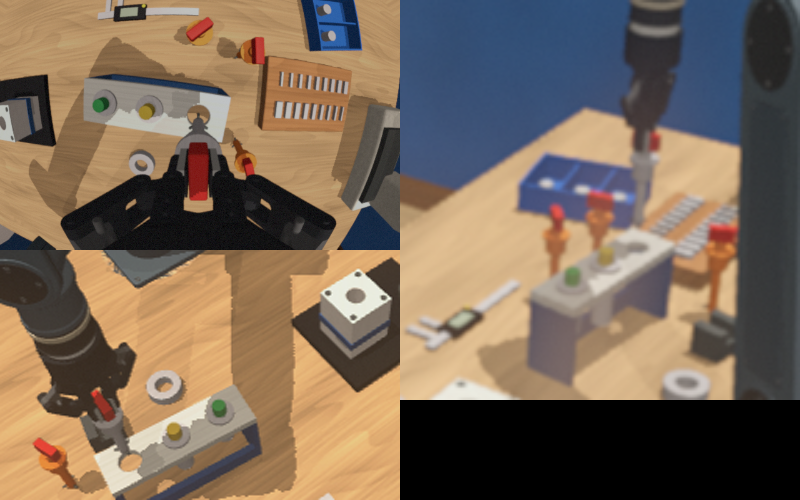

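The screw is held upright and clear of the rack; hole empty and gauges in place. The well mouth shows at about scene (347,169). I'll measure it from both fixed views.

Run:
```python
from h import *
for n in("scene","side"):
    f=viewer.grab_frame(n);im=f["image"];H=hsv(im)
    x0,x1,y0,y1=(310,385,140,220) if n=="scene" else (290,360,200,275)
    wh=((H[...,1]<45)&(H[...,2]>150)).astype(np.uint8);wh[:, :x0]=0;wh[:,x1:]=0;wh[:y0]=0;wh[y1:]=0
    cs,hi=cv2.findContours(wh,cv2.RETR_CCOMP,cv2.CHAIN_APPROX_NONE)
    for c,h in zip(cs,hi[0]):
        if h[3]>=0 and cv2.contourArea(c)>20:
            B=np.array([onz(f,*p,.13)[:2] for p in c.reshape(-1,2).astype(float)])*1e3
            print(n,"hole",c.reshape(-1,2).mean(0),cv2.fitEllipse(B.astype(np.float32)))
        elif cv2.contourArea(c)>200:
            B=np.array([onz(f,*p,.13)[:2] for p in c.reshape(-1,2).astype(float)])*1e3
            q=cv2.approxPolyDP(c,4,True).reshape(-1,2).astype(float);print(n,[(list(p),list(np.round(onz(f,*p,.13)[:2],3))) for p in q])
# stand axis direction from column in scene
s,R=pose();print(s["ee_pos"])
```

```text
scene [([np.float64(349.0), np.float64(152.0)], [np.float64(0.426), np.float64(0.211)]), ([np.float64(325.0), np.float64(167.0)], [np.float64(0.425), np.float64(0.123)]), ([np.float64(344.0), np.float64(186.0)], [np.float64(0.509), np.float64(0.121)]), ([np.float64(369.0), np.float64(171.0)], [np.float64(0.513), np.float64(0.208)])]
scene hole [346.83870968 168.80645161] ((469.01788330078125, 165.95382690429688), (33.36886215209961, 36.440223693847656), 31.19804573059082)
side [([np.float64(323.0), np.float64(211.0)], [np.float64(0.513), np.float64(0.121)]), ([np.float64(306.0), np.float64(225.0)], [np.float64(0.513), np.float64(0.21)]), ([np.float64(307.0), np.float64(241.0)], [np.float64(0.467), np.float64(0.271)]), ([np.float64(331.0), np.float64(251.0)], [np.float64(0.387), np.float64(0.271)]), ([np.float64(346.0), np.float64(237.0)], [np.float64(0.387), np.float64(0.194)]), ([np.float64(348.0), np.float64(221.0)], [np.float64(0.423), np.float64(0.124)])]
[ 0.49399821 -0.30999874  0.44320487]
```

Well mouth at (0.469,0.166), and both views agree. I'll go higher to clear the gauges and turn the wrist anticlockwise on the way, to keep joint 6 in range.

Request:
{"api": "apply_moves", "payload": {
  "moves": [
    [0,0,-4,0,0,-1,0],
    [0,0,-10,-0.5,0,-2.5,0],
    [0,0,-16,-1,0,-4,0],
    [0,0,-22,-2,0,-5.5,0],
    [0,0,-28,-3,-1,-6,0],
    [0,0,-34,-4,-3,-6,0],
    [0,0,-40,-5,-6,-6,0],
    [0,0,-46,-5,-9.5,-6,0],
    [0,0,-52,-5,-13,-6,0],
    [0,0,-58,-5,-16,-6,0]
  ]
}}

```text
clock: 5.65
ee_pos: [0.4386, -0.1499, 0.5032]
tcp_rot: [0.866, 0.5, -0.0, -0.001]
ft_force: [1.0, -0.0, -0.3]
gripper_width: 0.173
finger_force: 39.3
```

```bash
cat >> h.py <<'E'
def goto(x,y,z=None,yaw=None):
    s,R=pose();d=np.array([x,y,z if z else s["ee_pos"][2]])-s["ee_pos"]
    a=np.degrees(np.arctan2(R[1,0],R[0,0]))
    print("ee",np.round(s["ee_pos"],4),"yaw",round(a,2),"tilt",np.round(R[:,2],4),"j",np.round(s["joint_pos"],2),"F",np.round(s["ft_force"],1),"M",np.round(s["ft_torque"],2),"shift cm",np.round(R.T@d*100,2))
E
python3 -c "
from h import *
goto(.4685,.166,.50)"
```

```text
ee [ 0.4386 -0.1499  0.5032] yaw 59.99 tilt [-0.0014  0.0015 -1.    ] j [-0.47 -0.06  0.19  1.82  0.    1.62] F [ 1.  -0.  -0.3] M [-0.06 -0.08  0.03] shift cm [ 28.85 -13.21   0.37]
```

Request:
{"api": "apply_moves", "payload": {
  "moves": [
    [0,0,-4,3,-1.4,0,0],
    [0,0,-8,6.2,-2.8,0,0],
    [0,0,-12,9.6,-4.4,0,0],
    [0,0,-16,13,-6,0,0],
    [0,0,-20,16.5,-7.5,0,0],
    [0,0,-24,20,-9.1,0,0],
    [0,0,-28,23.3,-10.6,0,0],
    [0,0,-32,26,-11.9,0,0],
    [0,0,-34,28,-12.8,0,0],
    [0,0,-35,28.85,-13.2,0,0]
  ]
}}

```text
clock: 6.48
ee_pos: [0.4706, 0.1669, 0.5026]
tcp_rot: [0.676, 0.737, -0.001, -0.001]
ft_force: [0.2, -0.2, -1.0]
gripper_width: 0.176
finger_force: 39.2
```

Request:
{"api": "apply_moves", "payload": {
  "moves": [
    [0,0,0,0,0,0,0],
    [0,0,0,0,0,0.6,0],
    [0,0,0,0,0,1.2,0],
    [0,0,0,0,0,1.8,0],
    [0,0,0,0,0,2.6,0],
    [0,0,0,0,0,3.4,0],
    [0,0,0,0,0,4,0],
    [0,0,0,0,0,4.3,0],
    [0,0,0,0,0,4.3,0],
    [0,0,0,0,0,4.3,0]
  ]
}}

```text
clock: 7.32
ee_pos: [0.4707, 0.164, 0.4611]
tcp_rot: [0.677, 0.736, -0.0, -0.0]
ft_force: [-0.3, 0.3, -2.4]
gripper_width: 0.176
finger_force: 39.3
```

```bash
python3 -c "
from h import *
goto(.4685,.166,.45)
f=viewer.grab_frame('wrist');cv2.imwrite('pics/w5r.png',f['image']);cv2.imwrite('pics/w5.png',cv2.resize(f['image'][90:350,190:450],(600,600),interpolation=cv2.INTER_CUBIC))
E=f['extrinsics'];np.save('E5.npy',E)"
```

```text
ee [0.4707 0.164  0.4611] yaw 94.71 tilt [-3.e-04 -1.e-04 -1.e+00] j [ 0.2   0.    0.16  1.73 -0.    1.69] F [-0.3  0.3 -2.4] M [ 0.04 -0.02 -0.02] shift cm [ 0.22 -0.2   1.11]
```

View pics/w5.png

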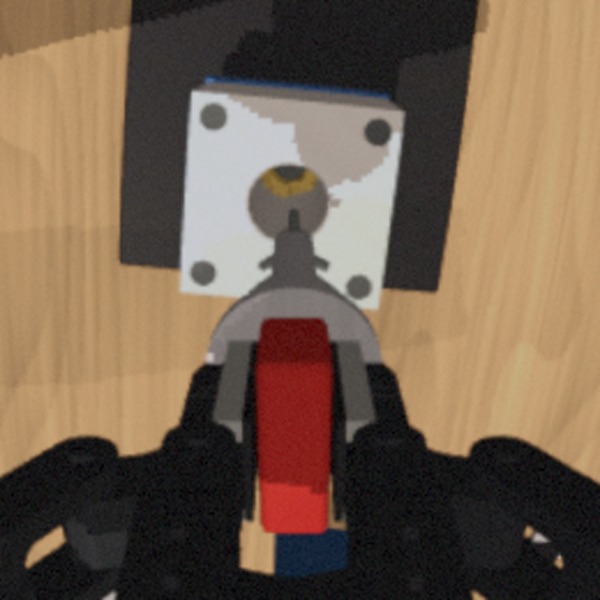

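The wrist crop shows the well mouth centred at crop (288,203), with the brass nut face inside it at (290,180). The screw's lugs end at about (293,212), (261,267) and (327,268), and the flange edges are at x = 207 and 381. I'll compare the screw axis with the well axis in the tool frame.

Run:
```python
from h import *
s,R=pose();f=viewer.grab_frame("wrist");p0=s["ee_pos"]
k=260/600
def T(u,v,z): return np.round((onz(f,190+u*k,90+v*k,z,True)-p0)@R*1e3,1)
print("well centre",T(288,203,.13),"edges",T(248,203,.13),T(328,203,.13),T(288,165,.13))
for dz in(.2785,.2805,.2825):
    L=[T(u,v,p0[2]-dz) for u,v in((293,212),(261,267),(327,268))];print("lugs",dz,*L,np.mean(L,0))
print("flange",T(207,357,p0[2]-.184),T(381,357,p0[2]-.184),"flange front top",T(294,289,p0[2]-.182))
print("stand corners",[T(u,v,.13) for u,v in((192,90),(404,110),(379,309),(180,293))])
# refined well ellipse
im=f["image"][90:350,190:450];g=cv2.GaussianBlur(im,(3,3),0)
H=hsv(g);wh=((H[...,1]<60)&(H[...,2]>150));
```

```text
well centre [  2.5  -2.7 331.4] edges [  2.6 -20.  331.4] [  2.5  14.7 331.4] [ 19.3  -2.6 331.4]
lugs 0.2785 [ 11.9  -0.5 278.5] [ -8.9 -12.2 278.5] [ -9.3  12.  278.5] [-2.10000000e+00 -2.33333333e-01  2.78500000e+02]
lugs 0.2805 [ 11.4  -0.5 280.5] [ -9.5 -12.3 280.5] [ -9.9  12.1 280.5] [-2.66666667e+00 -2.33333333e-01  2.80500000e+02]
lugs 0.2825 [ 10.9  -0.5 282.5] [-10.2 -12.4 282.5] [-10.6  12.2 282.5] [-3.30000000e+00 -2.33333333e-01  2.82500000e+02]
flange [  0.2 -21.  184. ] [  0.2  20.6 184. ] flange front top [ 18.4  -0.3 182. ]
stand corners [array([ 51.9, -43.1, 331.4]), array([ 43.4,  46.6, 331.5]), array([-47. ,  38.7, 331.5]), array([-39.2, -51.8, 331.4])]
```

The screw axis sits at tool (-2.6,-0.2) mm, with no tilt visible. The well is at (2.4,-2.5) mm, so I'll shift +5.0, -2.3 mm and lower to just above the mouth.

Request:
{"api": "apply_moves", "payload": {
  "moves": [
    [0,0,0,0.15,-0.05,0,0],
    [0,0,0,0.3,-0.1,0.5,0],
    [0,0,0,0.4,-0.2,1,0],
    [0,0,0,0.5,-0.23,1.6,0],
    [0,0,0,0.5,-0.23,2.2,0],
    [0,0,0,0.5,-0.23,2.7,0],
    [0,0,0,0.5,-0.23,3,0],
    [0,0,0,0.5,-0.23,3,0],
    [0,0,0,0.5,-0.23,3,0],
    [0,0,0,0.5,-0.23,3,0]
  ]
}}

```text
clock: 8.25
ee_pos: [0.4681, 0.1688, 0.4314]
tcp_rot: [0.677, 0.736, 0.0, 0.0]
ft_force: [0.2, 0.3, -1.7]
gripper_width: 0.178
finger_force: 39.3
```

```bash
python3 -c "
from h import *
goto(.4685,.166)
f=viewer.grab_frame('wrist');cv2.imwrite('pics/w6.png',cv2.resize(f['image'][130:260,250:380],(600,600),interpolation=cv2.INTER_CUBIC))
"
```

```text
ee [0.4681 0.1688 0.4314] yaw 94.71 tilt [ 4.e-04  1.e-04 -1.e+00] j [ 0.21 -0.01  0.09  1.67  0.    1.7 ] F [ 0.2  0.3 -1.7] M [-0.   -0.07  0.03] shift cm [-0.29  0.01 -0.  ]
```

View pics/w6.png

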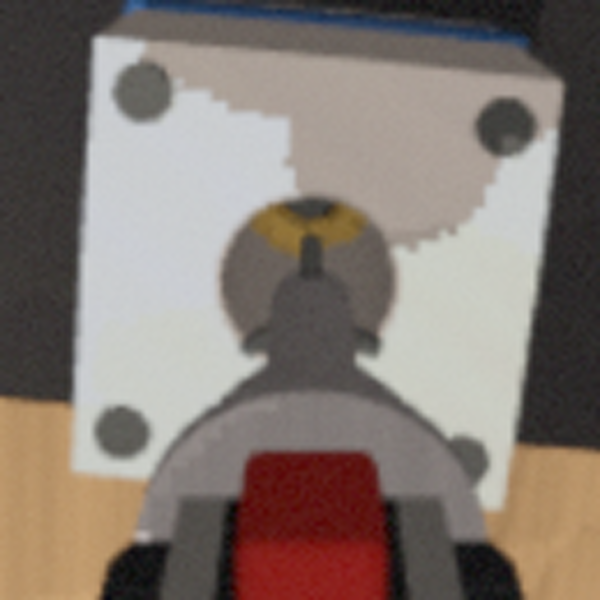

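The view shows the well centred at crop (308,283) and the lug tips at (312,235), (243,350) and (381,350), so the screw is nearly centred. One numeric check:

Run:
```python
from h import *
s,R=pose();f=viewer.grab_frame("wrist");p0=s["ee_pos"];k=130/600
def T(u,v,z): return np.round((onz(f,250+u*k,130+v*k,z,True)-p0)@R*1e3,1)
print("well",T(220,283,.13),T(397,283,.13),T(308,195,.13))
print("corners mean",np.mean([T(u,v,.13) for u,v in((95,37),(565,82),(503,512),(72,472))],0))
L=[T(u,v,p0[2]-.2805) for u,v in((312,233),(243,350),(381,350))];print(L)
print("flange front",T(312,391,p0[2]-.182))
```

```text
well [ -2.8 -18.1 301.6] [ -2.8  16.9 301.6] [ 15.   -0.7 301.6]
corners mean [ -3.15   -0.5   301.575]
[array([1.260e+01, 1.000e-01, 2.805e+02]), array([ -9.6, -12.7, 280.5]), array([ -9.6,  12.8, 280.5])]
flange front [ 1.87e+01 -1.00e-01  1.82e+02]
```

Remaining offset is about (-0.5,-0.5) mm, so I'll correct it and lower into the well.

Request:
{"api": "apply_moves", "payload": {
  "moves": [
    [0,0,0,-0.05,-0.05,0.3,0],
    [0,0,0,-0.05,-0.05,0.8,0],
    [0,0,0,-0.05,-0.05,1.3,0],
    [0,0,0,-0.05,-0.05,1.8,0],
    [0,0,0,-0.05,-0.05,2.3,0],
    [0,0,0,-0.05,-0.05,2.8,0],
    [0,0,0,-0.05,-0.05,3.3,0],
    [0,0,0,-0.05,-0.05,3.8,0],
    [0,0,0,-0.05,-0.05,4.2,0],
    [0,0,0,-0.05,-0.05,4.5,0]
  ]
}}

```text
clock: 9.18
ee_pos: [0.4675, 0.1683, 0.3855]
tcp_rot: [0.677, 0.736, -0.0, -0.0]
ft_force: [-0.8, 0.1, -1.4]
gripper_width: 0.175
finger_force: 39.3
```

Request:
{"api": "apply_moves", "payload": {
  "moves": [
    [0,0,0,0,0,0.4,0],
    [0,0,0,0,0,0.8,0],
    [0,0,0,0,0,1.2,0],
    [0,0,0,0,0,1.6,0],
    [0,0,0,0,0,2,0],
    [0,0,0,0,0,2.4,0],
    [0,0,0,0,0,2.8,0],
    [0,0,0,0,0,3.1,0],
    [0,0,0,0,0,3.3,0],
    [0,0,0,0,0,3.5,0]
  ]
}}

```text
clock: 10.02
ee_pos: [0.4676, 0.1683, 0.3509]
tcp_rot: [0.677, 0.736, -0.0, -0.0]
ft_force: [-0.2, 0.2, -2.4]
gripper_width: 0.177
finger_force: 39.3
```

```bash
python3 -c "
from h import *
goto(.4685,.166)"
```

```text
ee [0.4676 0.1683 0.3509] yaw 94.72 tilt [-1.e-04 -1.e-04 -1.e+00] j [ 0.21 -0.03 -0.09  1.51 -0.    1.7 ] F [-0.2  0.2 -2.4] M [-0.01  0.02 -0.01] shift cm [-0.24  0.07  0.  ]
```

Request:
{"api": "apply_moves", "payload": {
  "moves": [
    [0,0,0,0,0,0.2,0],
    [0,0,0,0,0,0.4,0],
    [0,0,0,0,0,0.6,0],
    [0,0,0,0,0,0.8,0],
    [0,0,0,0,0,1,0],
    [0,0,0,0,0,1.2,0],
    [0,0,0,0,0,1.4,0],
    [0,0,0,0,0,1.5,0],
    [0,0,0,0,0,1.6,0],
    [0,0,0,0,0,1.7,0]
  ]
}}

```text
clock: 10.85
ee_pos: [0.4676, 0.1684, 0.3341]
tcp_rot: [0.677, 0.736, 0.0, -0.0]
ft_force: [-0.2, -0.3, -1.7]
gripper_width: 0.174
finger_force: 39.3
```

Request:
{"api": "apply_moves", "payload": {
  "moves": [
    [0,0,0,0,0,0.05,0],
    [0,0,0,0,0,0.1,0],
    [0,0,0,0,0,0.15,0],
    [0,0,0,0,0,0.2,0],
    [0,0,0,0,0,0.25,0],
    [0,0,0,0,0,0.3,0],
    [0,0,0,0,0,0.35,0],
    [0,0,0,0,0,0.4,0],
    [0,0,0,0,0,0.45,0],
    [0,0,0,0,0,0.5,0]
  ]
}}

```text
clock: 11.68
ee_pos: [0.4676, 0.1684, 0.3292]
tcp_rot: [0.677, 0.736, 0.0, 0.0]
ft_force: [-1.5, 0.7, -2.0]
gripper_width: 0.174
finger_force: 39.3
```

```bash
python3 -c "
from h import *
goto(.4685,.166)"
```

```text
ee [0.4676 0.1684 0.3292] yaw 94.72 tilt [ 0.  0. -1.] j [ 0.21 -0.03 -0.13  1.47  0.    1.7 ] F [-1.5  0.7 -2. ] M [ 0.03 -0.01 -0.04] shift cm [-0.24  0.07 -0.  ]
```

Request:
{"api": "apply_moves", "payload": {
  "moves": [
    [0,0,0,0,0,0.03,0],
    [0,0,0,0,0,0.06,0],
    [0,0,0,0,0,0.09,0],
    [0,0,0,0,0,0.12,0],
    [0,0,0,0,0,0.15,0],
    [0,0,0,0,0,0.18,0],
    [0,0,0,0,0,0.2,0],
    [0,0,0,0,0,0.22,0],
    [0,0,0,0,0,0.24,0],
    [0,0,0,0,0,0.25,0]
  ]
}}

```text
clock: 12.52
ee_pos: [0.4677, 0.1683, 0.3271]
tcp_rot: [0.677, 0.736, 0.0, 0.0]
ft_force: [-0.1, -1.2, 0.7]
gripper_width: 0.176
finger_force: 39.5
```

Request:
{"api": "apply_moves", "payload": {
  "moves": [
    [0,0,0,0,0,0.01,0],
    [0,0,0,0,0,0.02,0],
    [0,0,0,0,0,0.03,0],
    [0,0,0,0,0,0.04,0],
    [0,0,0,0,0,0.05,0],
    [0,0,0,0,0,0.06,0],
    [0,0,0,0,0,0.07,0],
    [0,0,0,0,0,0.08,0],
    [0,0,0,0,0,0.08,0],
    [0,0,0,0,0,0.08,0]
  ]
}}

```text
clock: 13.35
ee_pos: [0.4678, 0.1684, 0.3262]
tcp_rot: [0.677, 0.736, 0.0, 0.0]
ft_force: [-0.2, -0.1, 3.1]
gripper_width: 0.174
finger_force: 39.8
```

Contact with the nut face at about 0.327, as predicted, with roughly 5 N of pressure. Searching anticlockwise in 12° steps, compensating for the grip offset.

Request:
{"api": "apply_moves", "payload": {
  "moves": [
    [0,0,-1.5,0,-0.006,0,0],
    [0,0,-3,0,-0.012,0,0],
    [0,0,-4.5,0,-0.019,0,0],
    [0,0,-6,0,-0.025,0,0],
    [0,0,-7.5,0,-0.031,0,0],
    [0,0,-9,-0.005,-0.038,0,0],
    [0,0,-10.5,-0.005,-0.044,0,0],
    [0,0,-12,-0.005,-0.05,0,0],
    [0,0,-12,-0.005,-0.05,0,0],
    [0,0,-12,-0.005,-0.05,0,0]
  ]
}}

```text
clock: 14.18
ee_pos: [0.4674, 0.1683, 0.3262]
tcp_rot: [0.597, 0.802, 0.0, 0.0]
ft_force: [-0.2, -0.8, 3.9]
gripper_width: 0.178
finger_force: 39.8
```

```bash
python3 -c "
from h import *
goto(.4685,.166)"
```

```text
ee [0.4674 0.1683 0.3262] yaw 106.68 tilt [ 1.e-03  2.e-04 -1.e+00] j [ 0.21 -0.03 -0.13  1.46 -0.    1.49] F [-0.2 -0.8  3.9] M [ 0.03 -0.05 -0.06] shift cm [-0.25  0.04  0.  ]
```

Request:
{"api": "apply_moves", "payload": {
  "moves": [
    [0,0,-1.5,0,-0.006,0,0],
    [0,0,-3,0,-0.012,0,0],
    [0,0,-4.5,0,-0.019,0,0],
    [0,0,-6,0,-0.025,0,0],
    [0,0,-7.5,0,-0.031,0,0],
    [0,0,-9,-0.005,-0.038,0,0],
    [0,0,-10.5,-0.005,-0.044,0,0],
    [0,0,-12,-0.005,-0.05,0,0],
    [0,0,-12,-0.005,-0.05,0,0],
    [0,0,-12,-0.005,-0.05,0,0]
  ]
}}

```text
clock: 15.02
ee_pos: [0.4668, 0.1681, 0.3262]
tcp_rot: [0.51, 0.86, 0.0, 0.0]
ft_force: [-0.1, 0.1, 3.2]
gripper_width: 0.172
finger_force: 39.8
```

Request:
{"api": "apply_moves", "payload": {
  "moves": [
    [0,0,-1.5,0,-0.006,0,0],
    [0,0,-3,0,-0.012,0,0],
    [0,0,-4.5,0,-0.019,0,0],
    [0,0,-6,0,-0.025,0,0],
    [0,0,-7.5,0,-0.031,0,0],
    [0,0,-9,-0.005,-0.038,0,0],
    [0,0,-10.5,-0.005,-0.044,0,0],
    [0,0,-12,-0.005,-0.05,0,0],
    [0,0,-12,-0.005,-0.05,0,0],
    [0,0,-12,-0.005,-0.05,0,0]
  ]
}}

```text
clock: 15.85
ee_pos: [0.4664, 0.1678, 0.3261]
tcp_rot: [0.417, 0.909, 0.0, 0.0]
ft_force: [1.1, 0.9, 4.6]
gripper_width: 0.175
finger_force: 39.9
```

Request:
{"api": "apply_moves", "payload": {
  "moves": [
    [0,0,-1.5,0,-0.006,0,0],
    [0,0,-3,0,-0.012,0,0],
    [0,0,-4.5,0,-0.019,0,0],
    [0,0,-6,0,-0.025,0,0],
    [0,0,-7.5,0,-0.031,0,0],
    [0,0,-9,-0.005,-0.038,0,0],
    [0,0,-10.5,-0.005,-0.044,0,0],
    [0,0,-12,-0.005,-0.05,0,0],
    [0,0,-12,-0.005,-0.05,0,0],
    [0,0,-12,-0.005,-0.05,0,0]
  ]
}}

```text
clock: 16.68
ee_pos: [0.466, 0.1675, 0.3261]
tcp_rot: [0.32, 0.947, 0.0, 0.0]
ft_force: [-1.3, 0.4, 4.2]
gripper_width: 0.177
finger_force: 39.9
```

Request:
{"api": "apply_moves", "payload": {
  "moves": [
    [0,0,-1.5,0,-0.006,0,0],
    [0,0,-3,0,-0.012,0,0],
    [0,0,-4.5,0,-0.019,0,0],
    [0,0,-6,0,-0.025,0,0],
    [0,0,-7.5,0,-0.031,0,0],
    [0,0,-9,-0.005,-0.038,0,0],
    [0,0,-10.5,-0.005,-0.044,0,0],
    [0,0,-12,-0.005,-0.05,0,0],
    [0,0,-12,-0.005,-0.05,0,0],
    [0,0,-12,-0.005,-0.05,0,0]
  ]
}}

```text
clock: 17.52
ee_pos: [0.4658, 0.1671, 0.326]
tcp_rot: [0.219, 0.976, 0.0, 0.0]
ft_force: [1.4, 0.1, 4.1]
gripper_width: 0.169
finger_force: 39.8
```

```bash
python3 -c "
from h import *
goto(.4685,.166)"
```

```text
ee [0.4658 0.1671 0.326 ] yaw 154.65 tilt [ 4.e-04  3.e-04 -1.e+00] j [ 0.21 -0.03 -0.14  1.46  0.    0.65] F [1.4 0.1 4.1] M [ 0.2  -0.21  0.  ] shift cm [-0.29  0.02  0.  ]
```

Request:
{"api": "apply_moves", "payload": {
  "moves": [
    [0,0,-1.5,0,-0.006,0,0],
    [0,0,-3,0,-0.012,0,0],
    [0,0,-4.5,0,-0.019,0,0],
    [0,0,-6,0,-0.025,0,0],
    [0,0,-7.5,0,-0.031,0,0],
    [0,0,-9,-0.005,-0.038,0,0],
    [0,0,-10.5,-0.005,-0.044,0,0],
    [0,0,-12,-0.005,-0.05,0,0],
    [0,0,-12,-0.005,-0.05,0,0],
    [0,0,-12,-0.005,-0.05,0,0]
  ]
}}

```text
clock: 18.35
ee_pos: [0.4649, 0.1663, 0.3242]
tcp_rot: [0.116, 0.993, -0.001, -0.002]
ft_force: [0.1, 0.7, -2.2]
gripper_width: 0.175
finger_force: 39.2
```

```bash
python3 -c "
from h import *
goto(.4685,.166)"
```

```text
ee [0.4649 0.1663 0.3242] yaw 166.64 tilt [-0.0036 -0.001  -1.    ] j [ 0.21 -0.03 -0.14  1.47 -0.    0.44] F [ 0.1  0.7 -2.2] M [-0.04 -0.07 -0.02] shift cm [-0.36  0.05 -0.  ]
```

The force fell to the screw's weight and z dropped, so the lugs are in an opening. Lowering gently to the drop floor, expected at about 0.3197.

Request:
{"api": "apply_moves", "payload": {
  "moves": [
    [0,0,0,0,0,0.04,0],
    [0,0,0,0,0,0.08,0],
    [0,0,0,0,0,0.12,0],
    [0,0,0,0,0,0.16,0],
    [0,0,0,0,0,0.2,0],
    [0,0,0,0,0,0.24,0],
    [0,0,0,0,0,0.28,0],
    [0,0,0,0,0,0.32,0],
    [0,0,0,0,0,0.35,0],
    [0,0,0,0,0,0.35,0]
  ]
}}

```text
clock: 19.18
ee_pos: [0.4655, 0.1665, 0.3223]
tcp_rot: [0.116, 0.993, -0.0, -0.0]
ft_force: [-0.5, -0.3, -2.0]
gripper_width: 0.171
finger_force: 39.2
```

```bash
python3 -c "
from h import *
goto(.4685,.166)"
```

```text
ee [0.4655 0.1665 0.3223] yaw 166.72 tilt [-1.e-04 -0.e+00 -1.e+00] j [ 0.21 -0.03 -0.15  1.46  0.    0.44] F [-0.5 -0.3 -2. ] M [ 0.03  0.01 -0.05] shift cm [-0.31  0.02 -0.  ]
```

Request:
{"api": "apply_moves", "payload": {
  "moves": [
    [0,0,0,0,0,0.03,0],
    [0,0,0,0,0,0.06,0],
    [0,0,0,0,0,0.09,0],
    [0,0,0,0,0,0.12,0],
    [0,0,0,0,0,0.15,0],
    [0,0,0,0,0,0.18,0],
    [0,0,0,0,0,0.21,0],
    [0,0,0,0,0,0.24,0],
    [0,0,0,0,0,0.26,0],
    [0,0,0,0,0,0.26,0]
  ]
}}

```text
clock: 20.02
ee_pos: [0.4656, 0.1665, 0.3201]
tcp_rot: [0.116, 0.993, 0.0, 0.0]
ft_force: [-1.1, -0.5, -0.1]
gripper_width: 0.176
finger_force: 39.4
```

Request:
{"api": "apply_moves", "payload": {
  "moves": [
    [0,0,0,0,0,0.01,0],
    [0,0,0,0,0,0.02,0],
    [0,0,0,0,0,0.03,0],
    [0,0,0,0,0,0.04,0],
    [0,0,0,0,0,0.05,0],
    [0,0,0,0,0,0.06,0],
    [0,0,0,0,0,0.06,0],
    [0,0,0,0,0,0.06,0],
    [0,0,0,0,0,0.06,0],
    [0,0,0,0,0,0.06,0]
  ]
}}

```text
clock: 20.85
ee_pos: [0.4656, 0.1665, 0.3195]
tcp_rot: [0.116, 0.993, 0.0, 0.0]
ft_force: [0.2, -0.2, 2.5]
gripper_width: 0.176
finger_force: 39.7
```

```bash
python3 -c "
from h import *
goto(.4685,.166)"
```

```text
ee [0.4656 0.1665 0.3195] yaw 166.72 tilt [ 5.e-04  2.e-04 -1.e+00] j [ 0.21 -0.03 -0.15  1.45  0.    0.44] F [ 0.2 -0.2  2.5] M [-0.1  -0.01 -0.01] shift cm [-0.3   0.01  0.  ]
```

The drop floor is where predicted, about 0.320, with the flange about 3 mm up. Now turning clockwise in 14° steps, following the thread down.

Request:
{"api": "apply_moves", "payload": {
  "moves": [
    [0,0,2,0,0.008,0,0],
    [0,0,4,0,0.017,0.01,0],
    [0,0,6,0,0.025,0.01,0],
    [0,0,8,0,0.033,0.02,0],
    [0,0,10,-0.005,0.042,0.02,0],
    [0,0,12,-0.005,0.05,0.03,0],
    [0,0,14,-0.007,0.058,0.03,0],
    [0,0,14,-0.007,0.058,0.03,0],
    [0,0,14,-0.007,0.058,0.03,0],
    [0,0,14,-0.007,0.058,0.03,0]
  ]
}}

```text
clock: 21.68
ee_pos: [0.4657, 0.1671, 0.3191]
tcp_rot: [0.235, 0.972, 0.0, 0.0]
ft_force: [-0.2, 0.6, 3.1]
gripper_width: 0.172
finger_force: 39.8
```

```bash
python3 -c "
from h import *
goto(.4685,.166)"
```

```text
ee [0.4657 0.1671 0.3191] yaw 152.76 tilt [ 3.e-04  3.e-04 -1.e+00] j [ 0.21 -0.03 -0.15  1.45  0.    0.68] F [-0.2  0.6  3.1] M [ 0.07 -0.05  0.02] shift cm [-0.3   0.03  0.  ]
```

Request:
{"api": "apply_moves", "payload": {
  "moves": [
    [0,0,2,0,0.008,0.01,0],
    [0,0,4,0,0.017,0.02,0],
    [0,0,6,0,0.025,0.03,0],
    [0,0,8,0,0.033,0.04,0],
    [0,0,10,-0.005,0.042,0.05,0],
    [0,0,12,-0.005,0.05,0.06,0],
    [0,0,14,-0.007,0.058,0.06,0],
    [0,0,14,-0.007,0.058,0.06,0],
    [0,0,14,-0.007,0.058,0.06,0],
    [0,0,14,-0.007,0.058,0.06,0]
  ]
}}

```text
clock: 22.52
ee_pos: [0.4659, 0.1675, 0.3178]
tcp_rot: [0.352, 0.936, -0.0, -0.0]
ft_force: [-0.2, -0.0, -0.1]
gripper_width: 0.172
finger_force: 39.4
```

```bash
python3 -c "
from h import *
goto(.4685,.166)"
```

```text
ee [0.4659 0.1675 0.3178] yaw 138.77 tilt [-1.e-03 -3.e-04 -1.e+00] j [ 0.21 -0.03 -0.15  1.45 -0.    0.93] F [-0.2 -0.  -0.1] M [-0.06 -0.   -0.02] shift cm [-0.3   0.06 -0.  ]
```

Request:
{"api": "apply_moves", "payload": {
  "moves": [
    [0,0,2,0,0.008,0.01,0],
    [0,0,4,0,0.017,0.02,0],
    [0,0,6,0,0.025,0.03,0],
    [0,0,8,0,0.033,0.04,0],
    [0,0,10,-0.005,0.042,0.05,0],
    [0,0,12,-0.005,0.05,0.06,0],
    [0,0,14,-0.007,0.058,0.07,0],
    [0,0,14,-0.007,0.058,0.07,0],
    [0,0,14,-0.007,0.058,0.07,0],
    [0,0,14,-0.007,0.058,0.07,0]
  ]
}}

```text
clock: 23.35
ee_pos: [0.4663, 0.1679, 0.3172]
tcp_rot: [0.463, 0.886, -0.0, -0.0]
ft_force: [0.7, -0.1, -2.0]
gripper_width: 0.176
finger_force: 39.4
```

```bash
python3 -c "
from h import *
goto(.4685,.166)"
```

```text
ee [0.4663 0.1679 0.3172] yaw 124.78 tilt [-8.e-04 -4.e-04 -1.e+00] j [ 0.21 -0.03 -0.15  1.45 -0.    1.17] F [ 0.7 -0.1 -2. ] M [-0.05  0.06  0.01] shift cm [-0.28  0.07 -0.  ]
```

Request:
{"api": "apply_moves", "payload": {
  "moves": [
    [0,0,2,0,0.008,0.01,0],
    [0,0,4,0,0.017,0.02,0],
    [0,0,6,0,0.025,0.03,0],
    [0,0,8,0,0.033,0.04,0],
    [0,0,10,-0.005,0.042,0.05,0],
    [0,0,12,-0.005,0.05,0.05,0],
    [0,0,14,-0.007,0.058,0.05,0],
    [0,0,14,-0.007,0.058,0.05,0],
    [0,0,14,-0.007,0.058,0.05,0],
    [0,0,14,-0.007,0.058,0.05,0]
  ]
}}

```text
clock: 24.18
ee_pos: [0.467, 0.1682, 0.3172]
tcp_rot: [0.568, 0.823, 0.0, 0.0]
ft_force: [-0.1, -0.1, 0.4]
gripper_width: 0.174
finger_force: 39.5
```

```bash
python3 -c "
from h import *
goto(.4685,.166)"
```

```text
ee [0.467  0.1682 0.3172] yaw 110.78 tilt [ 2.e-04  0.e+00 -1.e+00] j [ 0.21 -0.03 -0.15  1.45  0.    1.42] F [-0.1 -0.1  0.4] M [-0.04 -0.03  0.05] shift cm [-0.26  0.06  0.  ]
```

The flange looks seated: z is holding at 0.3172. Turning on to about 70°.

Request:
{"api": "apply_moves", "payload": {
  "moves": [
    [0,0,2,0,0.008,0,0],
    [0,0,4,0,0.017,0.01,0],
    [0,0,6,0,0.025,0.01,0],
    [0,0,8,0,0.033,0.02,0],
    [0,0,10,-0.005,0.042,0.02,0],
    [0,0,11,-0.005,0.046,0.02,0],
    [0,0,12,-0.007,0.05,0.02,0],
    [0,0,13,-0.007,0.054,0.02,0],
    [0,0,14,-0.007,0.058,0.02,0],
    [0,0,14,-0.007,0.058,0.02,0]
  ]
}}

```text
clock: 25.02
ee_pos: [0.4676, 0.1684, 0.3172]
tcp_rot: [0.665, 0.747, 0.0, 0.0]
ft_force: [-0.1, 0.5, 1.8]
gripper_width: 0.172
finger_force: 39.7
```

```bash
python3 -c "
from h import *
goto(.4685,.166)
f=wing(.172)
a=viewer.grab_frame('side')['image'][190:290,270:390];b=viewer.grab_frame('scene')['image'][110:210,290:410]
cv2.imwrite('pics/seat.png',np.hstack([cv2.resize(a,(400,333),interpolation=cv2.INTER_CUBIC),cv2.resize(b,(400,333),interpolation=cv2.INTER_CUBIC)]))"
```

```text
ee [0.4676 0.1684 0.3172] yaw 96.68 tilt [ 4.e-04  2.e-04 -1.e+00] j [ 0.21 -0.03 -0.15  1.45  0.    1.66] F [-0.1  0.5  1.8] M [0.05 0.08 0.04] shift cm [-0.25  0.06  0.  ]
[0.4676 0.1684 0.3172] toolx deg 96.68099730396192 j [ 0.211 -0.027 -0.15   1.447  0.     1.665]
tool mm [ 2.9 -0.5] [14.  47.4] 88.8
```

View pics/seat.png

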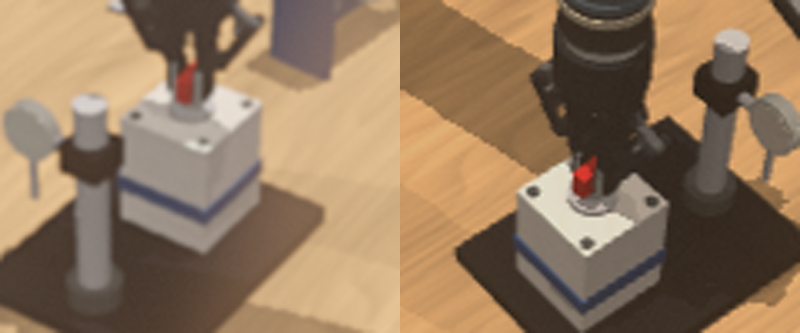

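Both views show the flange flush on the stand. Clockwise turn is 70° from the drop and it has drawn down 3.0 mm. I'll add 4° more, gently, to stay safely within the 65–75° band.

Request:
{"api": "apply_moves", "payload": {
  "moves": [
    [0,0,0.5,0,0.002,0,0],
    [0,0,1,0,0.004,0,0],
    [0,0,1.5,0,0.006,0,0],
    [0,0,2,0,0.008,0,0],
    [0,0,2.5,0,0.01,0,0],
    [0,0,3,0,0.012,0,0],
    [0,0,3.5,0,0.014,0,0],
    [0,0,4,0,0.016,0,0],
    [0,0,4,0,0.016,0,0],
    [0,0,4,0,0.016,0,0]
  ]
}}

```text
clock: 26.0
ee_pos: [0.4678, 0.1684, 0.3171]
tcp_rot: [0.69, 0.724, 0.0, 0.0]
ft_force: [-0.9, 1.7, 3.8]
gripper_width: 0.176
finger_force: 39.9
```

```bash
python3 -c "
from h import *
goto(.4685,.166)"
```

```text
ee [0.4678 0.1684 0.3171] yaw 92.71 tilt [ 5.e-04  1.e-04 -1.e+00] j [ 0.21 -0.03 -0.15  1.45  0.    1.73] F [-0.9  1.7  3.8] M [0.05 0.02 0.05] shift cm [-0.24  0.06 -0.  ]
```

No stop torque, and it is seated. Releasing, then backing straight up.

Request:
{"api": "apply_moves", "payload": {
  "moves": [
    [0,0,0,0,0,-0.02,0.2],
    [0,0,0,0,0,-0.02,0.25],
    [0,0,0,0,0,-0.02,0.3],
    [0,0,0,0,0,-0.02,0.4],
    [0,0,0,0,0,-0.02,0.5],
    [0,0,0,0,0,-0.02,0.5],
    [0,0,0,0,0,-0.02,0.5],
    [0,0,0,0,0,-0.02,0.5],
    [0,0,0,0,0,-0.02,0.5],
    [0,0,0,0,0,-0.02,0.5]
  ]
}}

```text
clock: 26.83
ee_pos: [0.4677, 0.1684, 0.3172]
tcp_rot: [0.69, 0.724, 0.0, 0.0]
ft_force: [-1.2, 0.9, 0.4]
gripper_width: 0.503
finger_force: 0.0
```

Request:
{"api": "apply_moves", "payload": {
  "moves": [
    [0,0,0,0,0,-0.5,0.5],
    [0,0,0,0,0,-1,0.5],
    [0,0,0,0,0,-2,0.5],
    [0,0,0,0,0,-3.5,0.5],
    [0,0,0,0,0,-5.5,0.5],
    [0,0,0,0,0,-7.5,0.5],
    [0,0,0,0,0,-9.5,0.5],
    [0,0,0,0,0,-11,0.5],
    [0,0,0,0,0,-12,0.5],
    [0,0,0,0,0,-12,0.5]
  ]
}}

```text
clock: 27.67
ee_pos: [0.4681, 0.1684, 0.4408]
tcp_rot: [0.69, 0.724, 0.003, 0.002]
ft_force: [0.8, -0.5, 1.0]
gripper_width: 0.502
finger_force: 0.0
```

```bash
python3 -c "
from h import *
goto(.4685,.166)
f=viewer.grab_frame('wrist')['image'][90:290,220:420]
a=viewer.grab_frame('side')['image'][190:290,270:370];b=viewer.grab_frame('scene')['image'][110:310,140:410]
cv2.imwrite('pics/end.png',np.hstack([cv2.resize(x,(w,260),interpolation=cv2.INTER_CUBIC) for x,w in((f,260),(a,260),(b,280))]))"
```

```text
ee [0.4681 0.1684 0.4408] yaw 92.72 tilt [ 0.0059  0.0013 -1.    ] j [ 0.21 -0.02  0.11  1.69 -0.    1.73] F [ 0.8 -0.5  1. ] M [-0.01 -0.04  0.01] shift cm [-0.25  0.03 -0.  ]
```

View pics/end.png

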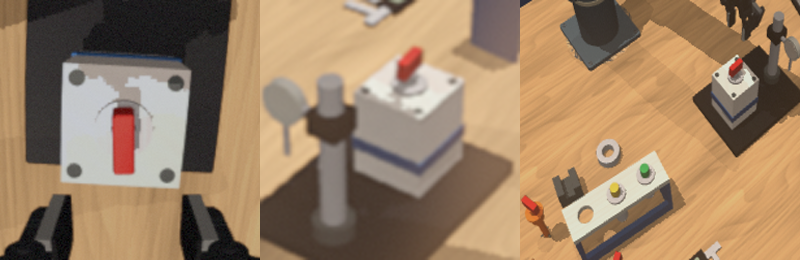

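The screw sits flush on the stand, red wing at (124,140) in the wrist crop. The gripper is clear and the gauges are still in the rack. Handing in.

```bash
python3 -c "
from plant import arm
print(arm.close_job())"
```

```text
the job is handed in; nothing more can be done
None
```

The job is handed in at about 28 s: the clamp screw is threaded in (74° clockwise from the drop) with its flange flush on the stand and released, contact stayed at about 6 N or less, and the gauges are still in the rack with nothing else seen disturbed.

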